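Free the indexing head and hold the gear at the third stop

ROBOT

A 6-joint arm with a two-finger parallel gripper is mounted at the origin on a cart in front of the work surface, level with it; the furniture and walls round the work are solid. World frame = base frame: x ahead of the robot, y to its left, z up, the work surface at z = 0. Lengths are in m, angles in rad, forces in N, time in s.
With the tool pointing down it reaches from about 0.3 to 0.85 m from the base axis. Payload 5.4 kg.
Tool frame: the origin (TCP) lies at the very end of the fingers, on their centre line; the grasp point (between the pads) lies 19 mm behind it; z points along the fingers, y is the line along which they close (so a half turn about z gives the same grasp; the last joint's range is limited). The gripper opens to 85 mm and grips with 20 to 120 N. Pads are 22 mm wide; open, the fingers measure 114 mm over their backs; the gripper's body (76 mm by 85 mm) begins 54 mm behind the grasp point. The pads swing forward as they close: fully open they stand 13 mm farther back than shut.
Start: joints at [-1.45, 0.158, 1.597, -0, 1.386, -0.21], TCP at [0.187, -0.544, 0.208] pointing down, gripper open.
Joint ranges: [-2.91, 2.91], [-0.94, 2.29], [0.18, 2.7], [-1.29, 4.43], [0.17, 2.64], [-3, 3]. Speed limits (rad/s): [2.57, 2.57, 3.14, 3.14, 3.14, 3.14].

INTERFACE

Orientations are given as a unit quaternion [x, y, z, w].
In Python, from bench import * gives the robot as it stands. The module is installed in compiled form; this text tells all that it offers.
- The arm moves only by the tool move_arm, never from a script. Its argument "targets" is a list of rows, each an object with "travel": the shift along the tool's x, y, z in m, a list of three; "dr": the turn, a rotation vector about the tool's x, y, z in degrees, a list of three; "jaw": the opening, from 0 (shut) to 1 (fully open). In form: [{"travel": [dx, dy, dz], "dr": [ax, ay, az], "jaw": jaw}, ...]. A call has 1 to 8 rows; each row is the pose to reach, as a shift and turn from the pose commanded when the call began, along the tool's axes at that moment; what a row does not reach only later rows make up. A row lasts 1/12 s, in which the tool goes at most 41.7 mm and 7.16 degrees, less where a joint would pass 70% of its speed; a pose out of reach is approached as far as the arm can. A call with a gripper value outside its range is refused whole. The fingers move at their own pace and stop on an object; "squeeze" is the grip in N (left out, the last holds). Time passes only in rows, so rows that repeat a pose let the fingers close. It gives the time, the measured TCP pose, the force, the opening and the grip force at its end, in the units of the state.
- state(): the state, without advancing time (a new reading comes with each control period).
- capture(name): name is "side" or "top"; returns the picture (400x640x3 uint8, blue, green, red); there is no depth.
- camera_model(name): a dict with "fx", "fy", "cx", "cy" (pixels), "k1" (the pictures are not rectified: a ray, as slopes to the right and down, at radius r is drawn at 1 + k1 r^2 times it, then the intrinsics apply), "xyz" and "rotation" of the camera in the world. Camera axes: x right, y down, z forward; pixel columns grow to the right and rows downward; lengths in m; the calibration is good to about 2 mm. A picture is of the moment at which its call begins. camera_model takes no time and is no camera call.
- job_done(): hands the job in; it is judged then, once.
The state is a dict: "time": time; "qpos": joint angles; "dq": joint speeds; "joint_torque": joint torques, N m; "position": TCP position; "tcp_rot": TCP orientation; "contact_force": force on the tool from outside, world axes, zero at the start; "torque": the same for the moment, N m; "width": finger opening in m; "grasp_force": force on a finger pad.
Only numpy, scipy, OpenCV 4.12 (cv2) and the standard library are available. Lean on these libraries where they do the work, as an engineer would, in place of code of your own. Each camera call takes 0.05 s, during which the arm holds its last target. There are 200 camera calls.

TASK

The gear on the green indexing head has to be set to its third stop. Turn the orange bayonet lock pin counter-clockwise (seen from above) up to its stop, lift it out and leave it in the blue bin; then turn the black knob clockwise, click by click, to the third click stop, without running on towards the fourth, and finish while still gripping the knob there: do not let go. Leave the torch and the loose bearing alone.

Things in the scene. Friction and masses are not known exactly. Their poses are not given: they have to be found in the camera images.
- index_head: Green indexing head, bolted down (fixed), base 130 x 200 mm; origin on the bench under the dial's axis, z up. From it: +y to the plunger block (56 mm high, centre 73 mm off), -y to the lock pin (75 mm off). On the axis, upward: aluminium dial 88 mm across (z 36 to 44 mm), steel gear 60 mm across (z 44 to 72), black knob (z 72 to 108).
- lug_tip (a point): Outer end of the dial's red lug (10 mm wide, 40 to 84 mm from the axis, z 36 to 44 mm), turning with the dial. While the lock pin is in place the lug runs into it, so the dial cannot reach its first stop.
- knob: Black knob on top of the gear, turning with dial and gear: a bar 40 mm long (its x), 16 mm wide (its y), 33 mm high, with a white line on the -x half of its top, on a 3 mm steel washer; origin on the dial's axis at the gear's top, z up.
- knob_grip (a point): Point on the dial's axis to grip the knob at, 13 mm below its top, 95 mm above the bench; axes as the knob's (grip across its y, the 16 mm).
- dial (a joint): Angle of dial, gear and knob, rad, growing clockwise from above. Starts at -0.15 to 0.1, turning freely (friction 0.03 N m). A spring ball rides over dark pins on the dial: crests at 0.35, 0.65, 0.95, 1.25, 1.55 (about 0.15 N m each), click stops between: first 0.50, second 0.80, third 1.10, fourth 1.40; the ball pulls the dial into each. Ends at -0.2 and 1.75.
- lock_pin: Loose steel lock pin with orange head, upright, 76 mm long, about 0.12 kg; origin at its foot's centre, z up along it. Shaft 11 mm thick; two cross lugs along its x, 26 mm over both, 6 mm wide, 4 to 10 mm above the foot. In place the foot is 6 mm above the bench.
- pin_socket (a point): Centre of the socket's mouth, on the pin's axis, 32 mm above the bench; axes as the head's. The pin's yaw here is 0 to 0.2 rad at the start; turned counter-clockwise to 1.05 rad (stop at about 1.13) the lugs stand under the slot (2 mm clearance each side, 1.5 mm round the shaft) and the pin lifts straight out, clear after rising 26 mm; locked it rises only 8 mm.
- pin_head (a point): Centre of the orange head, 64 mm above the pin's foot: a bar 12 mm thick along the pin's x, 30 mm long along its y, 24 mm high. Grip it across the 12 mm.
- pin_mid (a point): Middle of the lock pin, 38 mm above its foot; axes as the pin's.
- bin: Loose blue open bin, 66 mm (its x) by 130 mm (its y) outside, 50 mm high, 0.3 kg; origin under its middle, z up. Floor 2 mm thick; inside x -30 to 30, y -51 to 59 mm; the wall at -y is only 24 mm high, the others 50 mm.
- torch: Black torch lying on the bench, 116 mm long, a bystander; origin on its underside.
- bearing: Loose steel ball bearing lying flat, 62 mm across, 16 mm high, a bystander; origin on its underside.

How it is judged:
On the way, in this order (a step that is already met when the one before it is completed fails the run):
1. the lock pin is out of its socket, the dial still before its first stop (z of lock_pin in the frame of index_head above 0.036 m and value of joint dial below 0.35 rad), for 0.1 s.
2. the lock pin lies released in the blue bin, the dial still before its first stop (x of pin_mid in the frame of bin between -0.034 and 0.034 m and y of pin_mid in the frame of bin between -0.055 and 0.062 m and z of pin_mid in the frame of bin between 0 and 0.05 m and angle between bin's own z axis and vertical below 0.2 rad and contact force between the fingers and lock_pin below 0.1 N and value of joint dial below 0.35 rad), for 0.2 s.
At the end, for the whole second after the job is handed in: Dial at rest in the third click stop (joint 1.10, within 0.10 rad) with the fingers still gripping the knob (over 3 N); the lock pin at rest inside the blue bin (its middle within the bin's walls and below 50 mm over its underside), the bin upright (value of joint dial between 1 and 1.2 rad and velocity of joint dial between -0.1 and 0.1 rad/s and contact force between the fingers and knob above 3 N and x of pin_mid in the frame of bin between -0.034 and 0.034 m and y of pin_mid in the frame of bin between -0.055 and 0.062 m and z of pin_mid in the frame of bin between 0 and 0.05 m and angle between bin's own z axis and vertical below 0.2 rad and linear speed of lock_pin below 0.03 m/s); the arm keeps its last pose, push and grip.
It fails at once if the dial ran on over the crest to the fourth stop (value of joint dial above 1.26 rad).
It fails at once if the torch was moved by more than 20 mm (distance of torch from where it was at the start of the episode above 0.02 m).
It fails at once if the bearing was moved by more than 20 mm (distance of bearing from where it was at the start of the episode above 0.02 m).
It also fails if it takes over 58 s, if anything falls off the work surface, if the arm or the gripper's body presses on something with over 40 N, if the wrist force passes 120 N, or if a joint passes its speed limit or range.

## Working session

There is one attempt and no reset: what is moved stays moved. The work goes in short steps, Python scripts to look and compute and a tool call to move; the robot and the scene stay as the last step left them, time stands still between calls to the robot, and variables do not carry over. Pictures are saved under pics/ and viewed, at most 10 in all, crops included, and the job is handed in when it is done.

Besides the shell and the picture viewer there is one more tool, called after "Emit:" by a JSON object that holds its "fn" and its "kwargs". move_arm: Moves the arm, as the interface text tells. Its arguments: {"type":"object","properties":{"targets":{"type":"array"},"squeeze":{"type":"number"}},"required":["targets"]}

```bash
mkdir -p pics
cat > h.py <<'E'
from bench import *
import numpy as np, cv2
from scipy.spatial.transform import Rotation as R
def cam(n):
    m=camera_model(n); Rm=np.array(m["rotation"],float)
    if Rm.shape!=(3,3): Rm=R.from_quat(Rm).as_matrix()
    return m,Rm,np.array(m["xyz"])
def px(n,u,v,z):
    m,Rm,c=cam(n); d=np.array([(u-m["cx"])/m["fx"],(v-m["cy"])/m["fy"]]); s=d.copy()
    for _ in range(20): s=d/(1+m["k1"]*(s@s))
    r=Rm@np.array([s[0],s[1],1]); return c+r*(z-c[2])/r[2]
def proj(n,p):
    m,Rm,c=cam(n); q=Rm.T@(np.array(p)-c); s=q[:2]/q[2]; s=s*(1+m["k1"]*(s@s))
    return np.round([m["cx"]+m["fx"]*s[0],m["cy"]+m["fy"]*s[1]],1)
E
python3 - <<'E'
from h import *
for n in("side","top"):
    im=capture(n); cv2.imwrite(f"pics/{n}0.png",im); print(camera_model(n))
print(state())
E
```

```text
{'fx': 485.8282783158361, 'fy': 485.8282783158361, 'cx': 324.26169016744484, 'cy': 205.62188339500483, 'k1': -0.037755009985402904, 'xyz': array([ 0.9660521 , -0.21763129,  1.17107378]), 'rotation': array([ 0.88205898,  0.38898012, -0.10909757, -0.24241317])}
{'fx': 395.56634053818175, 'fy': 395.56634053818175, 'cx': 329.3834315531896, 'cy': 199.07712210430432, 'k1': 0.010719872072237752, 'xyz': array([0.28822006, 0.23804394, 1.07137909]), 'rotation': array([ 0.71038646, -0.69691962,  0.07345806, -0.0652537 ])}
{'time': 0.1, 'qpos': array([-1.45011090e+00,  1.59015327e-01,  1.59813257e+00,  1.60911525e-05,
        1.38620156e+00, -2.10094538e-01]), 'dq': array([ 0.00045938, -0.00229435, -0.00333904, -0.0014227 , -0.00284365,
        0.00064967]), 'joint_torque': array([-4.76943551e-04, -3.96992612e+01, -3.32336640e+01, -2.38074563e-04,
        4.24306476e-03, -2.92608399e-05]), 'position': array([ 0.18666406, -0.54323179,  0.20728578]), 'tcp_rot': array([ 9.86354088e-01,  1.64635478e-01,  4.71552777e-05, -8.77173227e-04]), 'contact_force': array([ 0.26332121,  0.3345246 , -0.23306501]), 'torque': array([-0.03038183,  0.05105928,  0.01671063]), 'grasp_force': 0.0, 'width': 0.08503499979683621}
```

View pics/top0.png

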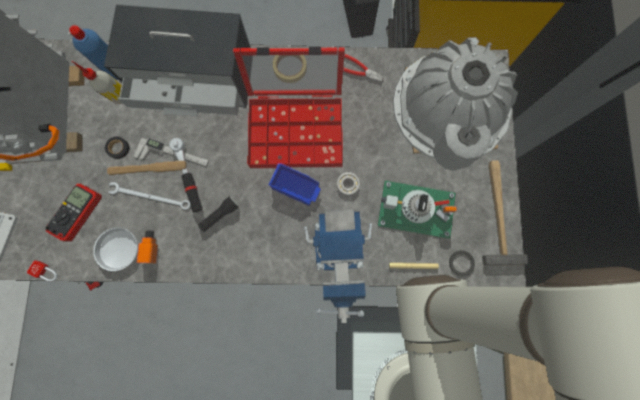

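View pics/side0.png

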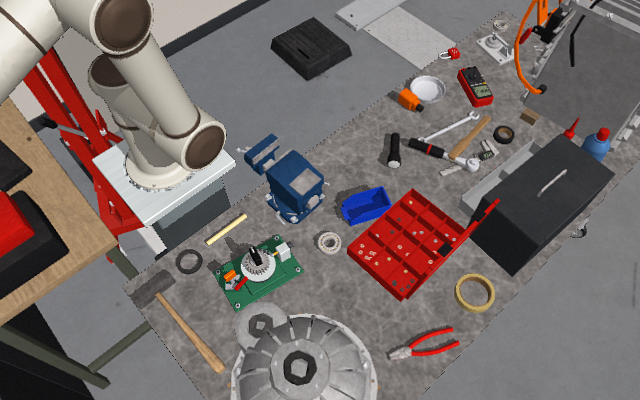

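The top view shows the head at about (418,208), with the pin at its right (450,209) and the plunger block at (391,200). The bin is at (295,184), the bearing at (347,183) and the torch at (218,213). A vise stands at (340,240). I'll enlarge crops of the head and bin.

Run:
```python
import cv2,numpy as np
t=cv2.imread("pics/top0.png"); s=cv2.imread("pics/side0.png")
f=lambda i,x,y,w,h,k:cv2.resize(i[y:y+h,x:x+w],None,fx=k,fy=k,interpolation=cv2.INTER_CUBIC)
a=f(t,370,170,100,75,8); cv2.imwrite("pics/c1.png",a)
b=f(s,205,225,110,90,7); cv2.imwrite("pics/c2.png",b)
cv2.imwrite("pics/c3.png",np.hstack([f(t,260,155,66,60,6),f(s,335,180,66,60,6)]))
```

```text
(no output)
```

View pics/c1.png

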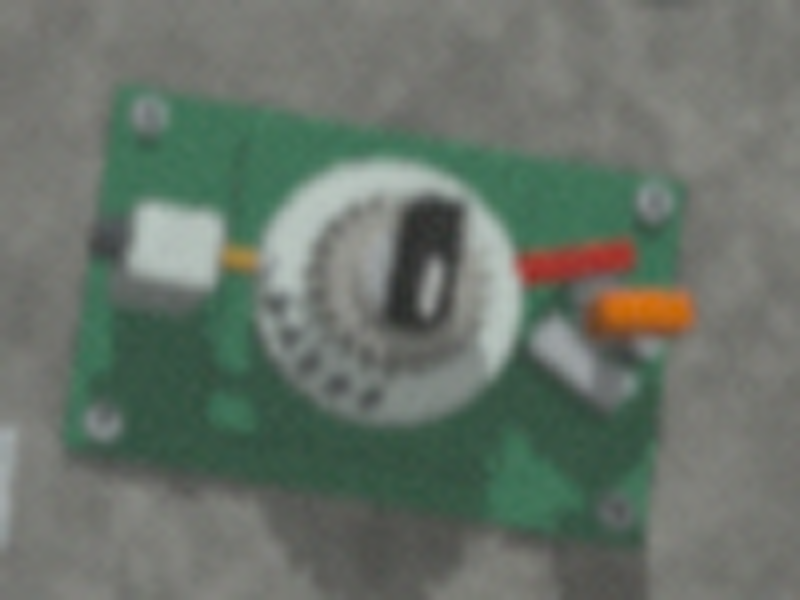

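View pics/c2.png

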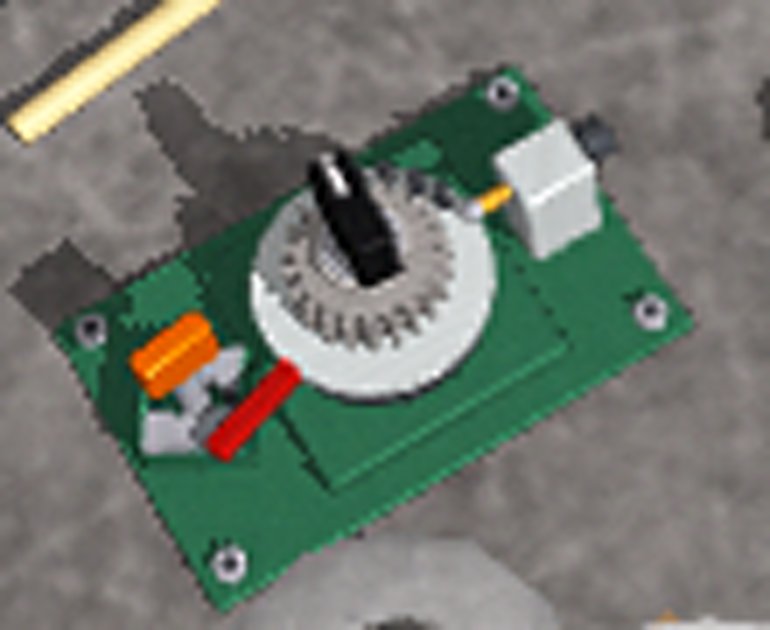

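View pics/c3.png

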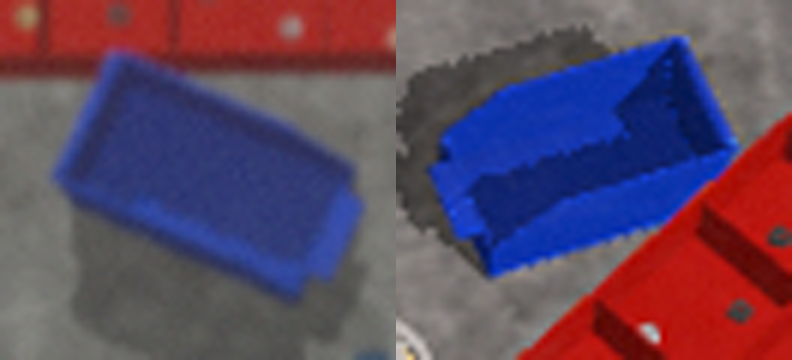

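c1 shows the plate corners at (120,90), (685,185), (645,545) and (70,450), the knob top centred near (428,262) and the orange head top near (643,309). c2 shows the head top near (172,347) and the knob top near (350,215). c3 shows the bin with its low wall at the right end in the top view.

```bash
cat > m.py <<'E'
from h import *
c1=lambda x,y:(370+(x+.5)/8-.5,170+(y+.5)/8-.5)
c2=lambda x,y:(205+(x+.5)/7-.5,225+(y+.5)/7-.5)
ct=lambda x,y:(260+(x+.5)/6-.5,155+(y+.5)/6-.5)
cs=lambda x,y:(335+(x-396+.5)/6-.5,180+(y+.5)/6-.5)
P=lambda n,f,pts,z:np.array([px(n,*f(*p),z) for p in pts])[:,:2]
E
python3 - <<'E'
from m import *
np.set_printoptions(precision=4,suppress=True)
for n,f,p in(("top",c1,[(120,90),(685,185),(645,545),(70,450)]),("side",c2,[(510,68),(692,322),(222,610),(58,330)])):
    q=P(n,f,p,.008); print(n,"base",q,q.mean(0),[np.linalg.norm(q[i]-q[i-1]) for i in range(4)])
for n,f,k,h in(("top",c1,[(428,262)],[(642,309)]),("side",c2,[(353,214)],[(172,347)])):
    print(n,"knob",P(n,f,k,.108),"pin",P(n,f,h,.082))
print("knob dir top",P("top",c1,[(424,330),(437,200)],.108)); print("knob dir side",P("side",c2,[(325,158),(381,272)],.108))
print("head dir top",P("top",c1,[(592,309),(692,309)],.082)," side",P("side",c2,[(141,368),(205,326)],.082))
print("lug top",P("top",c1,[(522,270),(634,254)],.044),"side",P("side",c2,[(285,368),(222,448)],.044))
print("bin top",P("top",ct,[(112,52),(355,165),(298,298),(55,180)],.05),"side",P("side",cs,[(443,140),(682,38),(738,148),(490,275)],.05))
E
```

```text
top base [[ 0.5547  0.0756]
 [ 0.5251 -0.1192]
 [ 0.4005 -0.1001]
 [ 0.4289  0.0937]] [ 0.4773 -0.0125] [np.float64(0.12714556946497194), np.float64(0.1970037068078557), np.float64(0.1260181353051139), np.float64(0.19590296854071315)]
side base [[ 0.4312  0.0929]
 [ 0.558   0.0753]
 [ 0.5289 -0.1199]
 [ 0.4025 -0.1001]] [ 0.4801 -0.013 ] [np.float64(0.19517351734991656), np.float64(0.12808493769397308), np.float64(0.19736770755901356), np.float64(0.12798097278818057)]
top knob [[ 0.4767 -0.0045]] pin [[ 0.4679 -0.0788]]
side knob [[ 0.4843 -0.0097]] pin [[ 0.4701 -0.0821]]
knob dir top [[ 0.4552 -0.0026]
 [ 0.4964 -0.0078]]
knob dir side [[ 0.4609 -0.0036]
 [ 0.5078 -0.0161]]
head dir top [[ 0.4676 -0.0629]
 [ 0.4682 -0.0948]]  side [[ 0.4691 -0.0947]
 [ 0.4715 -0.0689]]
lug top [[ 0.4871 -0.0517]
 [ 0.4933 -0.0891]] side [[ 0.4864 -0.0524]
 [ 0.4954 -0.0873]]
bin top [[0.5866 0.3665]
 [0.5371 0.257 ]
 [0.4767 0.2805]
 [0.5275 0.3891]] side [[0.4953 0.2717]
 [0.5297 0.3903]
 [0.5878 0.3665]
 [0.5593 0.2394]]
```

```bash
cat >> h.py <<'E'
def rel(p,yaw):
    """travel and dr to TCP p with tool down, tool x at world yaw"""
    s=state(); A=R.from_quat(s["tcp_rot"]); B=R.from_euler("z",yaw)*R.from_euler("x",np.pi)
    print("travel",np.round(A.inv().apply(np.array(p)-s["position"]),4),"dr",np.round((A.inv()*B).as_rotvec(degrees=True),2))
E
python3 - <<'E'
from h import *
rel((.469,-.081,.16),1.52)
E
```

```text
travel [ 0.4171 -0.3454  0.048 ] dr [ -0.07  -0.08 -68.14]
```

Emit:
{"fn": "move_arm", "kwargs": {"targets": [{"travel":[0.417,-0.345,0.0],"dr":[0,0,-68],"jaw":0.5},{"travel":[0.417,-0.345,0.0],"dr":[0,0,-68],"jaw":0.5},{"travel":[0.417,-0.345,0.0],"dr":[0,0,-68],"jaw":0.5},{"travel":[0.417,-0.345,0.0],"dr":[0,0,-68],"jaw":0.5},{"travel":[0.417,-0.345,0.0],"dr":[0,0,-68],"jaw":0.5},{"travel":[0.417,-0.345,0.0],"dr":[0,0,-68],"jaw":0.5},{"travel":[0.417,-0.345,0.0],"dr":[0,0,-68],"jaw":0.5},{"travel":[0.417,-0.345,0.0],"dr":[0,0,-68],"jaw":0.5}], "squeeze": 50}}

```text
time: 0.77
position: [0.361, -0.2574, 0.2079]
tcp_rot: [0.785, 0.62, 0.0, -0.0]
contact_force: [0.8, -0.4, 0.9]
width: 0.0426
grasp_force: 0.0
```

Run:
```python
from h import *
rel((.469,-.081,.13),1.52); print(state()["qpos"])
```

```text
travel [0.1966 0.0641 0.0779] dr [-1.000e-02 -2.000e-02 -1.052e+01]
[-8.93219085e-01 -1.96249802e-01  1.94712399e+00  1.20424276e-04
  1.39100617e+00 -6.58916072e-01]
```

Emit:
{"fn": "move_arm", "kwargs": {"targets": [{"travel":[0.197,0.064,0.03],"dr":[0,0,-10.5],"jaw":0.5},{"travel":[0.197,0.064,0.05],"dr":[0,0,-10.5],"jaw":0.5},{"travel":[0.197,0.064,0.07],"dr":[0,0,-10.5],"jaw":0.5},{"travel":[0.197,0.064,0.078],"dr":[0,0,-10.5],"jaw":0.5},{"travel":[0.197,0.064,0.078],"dr":[0,0,-10.5],"jaw":0.5},{"travel":[0.197,0.064,0.078],"dr":[0,0,-10.5],"jaw":0.5},{"travel":[0.197,0.064,0.078],"dr":[0,0,-10.5],"jaw":0.5},{"travel":[0.197,0.064,0.078],"dr":[0,0,-10.5],"jaw":0.5}]}}

```text
time: 1.43
position: [0.4691, -0.0827, 0.1295]
tcp_rot: [0.726, 0.687, -0.001, -0.001]
contact_force: [0.1, 0.4, 0.9]
width: 0.0428
grasp_force: 0.0
```

Run:
```python
from h import *
rel((.469,-.081,.053),1.52); print(state()["qpos"])
im=capture("side"); cv2.imwrite("pics/s1.png",cv2.resize(im[160:310,170:330],None,fx=4,fy=4,interpolation=cv2.INTER_CUBIC))
```

```text
travel [ 0.0017 -0.0001  0.0766] dr [-0.1  -0.02 -0.23]
[-4.28580814e-01 -2.14427826e-02  1.94810883e+00 -4.45016173e-04
  1.21669786e+00 -3.73678905e-01]
```

View pics/s1.png

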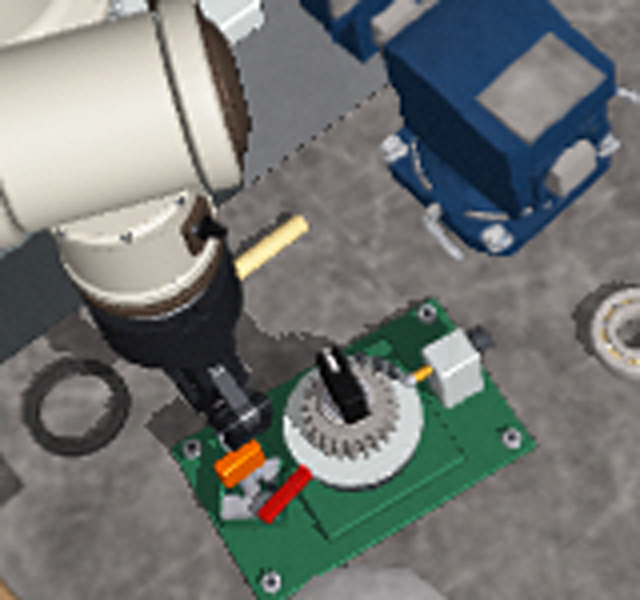

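The gripper (fingertips about (235,435) in the crop) stands over the orange head at (240,463), as expected. I'll descend and close.

Emit:
{"fn": "move_arm", "kwargs": {"targets": [{"travel":[0.0015,0,0.03],"dr":[0,0,0],"jaw":0.5},{"travel":[0.0015,0,0.055],"dr":[0,0,0],"jaw":0.5},{"travel":[0.0015,0,0.07],"dr":[0,0,0],"jaw":0.5},{"travel":[0.0015,0,0.077],"dr":[0,0,0],"jaw":0.5},{"travel":[0.0015,0,0.077],"dr":[0,0,0],"jaw":0.3},{"travel":[0.0015,0,0.077],"dr":[0,0,0],"jaw":0.2},{"travel":[0.0015,0,0.077],"dr":[0,0,0],"jaw":0.2}]}}

```text
time: 2.07
position: [0.471, -0.0829, 0.0549]
tcp_rot: [0.727, 0.686, 0.001, 0.001]
contact_force: [0.1, 0.3, -0.6]
width: 0.0174
grasp_force: 0.0
```

Emit:
{"fn": "move_arm", "kwargs": {"targets": [{"travel":[0,0,0],"dr":[0,0,0],"jaw":0.0},{"travel":[0,0,0],"dr":[0,0,0],"jaw":0.0},{"travel":[0,0,0],"dr":[0,0,0],"jaw":0.0},{"travel":[0,0,0],"dr":[0,0,0],"jaw":0.0}], "squeeze": 40}}

```text
time: 2.4
position: [0.4712, -0.0825, 0.0549]
tcp_rot: [0.727, 0.687, 0.001, 0.002]
contact_force: [0.4, -0.4, 5.9]
width: 0.0098
grasp_force: 39.5
```

Run:
```python
from h import *
s=state(); print(s)
```

```text
{'time': 2.4, 'qpos': array([-4.26587973e-01,  9.03883100e-02,  1.99905604e+00, -1.97696273e-04,
        1.04859073e+00, -3.69953782e-01]), 'dq': array([ 0.00166907,  0.00110112,  0.0006239 ,  0.00218653,  0.00075038,
       -0.00028443]), 'joint_torque': array([ 1.14555589e-01, -2.90697348e+01, -2.56353986e+01,  1.03237596e-01,
       -5.45323268e-02, -3.61194390e-03]), 'position': array([ 0.4712061 , -0.08252111,  0.05489253]), 'tcp_rot': array([7.26808924e-01, 6.86837402e-01, 5.92128878e-04, 1.67952586e-03]), 'contact_force': array([ 0.37621469, -0.43776484,  5.9081034 ]), 'torque': array([-0.10630535,  0.09408422,  0.01727005]), 'grasp_force': 39.45925004314631, 'width': 0.009770200204215804}
```

Emit:
{"fn": "move_arm", "kwargs": {"targets": [{"travel":[0,0,0],"dr":[0,0,-6],"jaw":0},{"travel":[0,0,0],"dr":[0,0,-12],"jaw":0},{"travel":[0,0,0],"dr":[0,0,-18],"jaw":0},{"travel":[0,0,0],"dr":[0,0,-24],"jaw":0},{"travel":[0,0,0],"dr":[0,0,-30],"jaw":0},{"travel":[0,0,0],"dr":[0,0,-30],"jaw":0}], "squeeze": 60}}

```text
time: 2.9
position: [0.4713, -0.0824, 0.055]
tcp_rot: [0.522, 0.853, 0.0, 0.002]
contact_force: [0.5, 0.7, 7.6]
width: 0.0091
grasp_force: 59.5
```

```bash
cat > st.py <<'E'
from h import *
s=state(); q=s["tcp_rot"]; print(s["time"],"yaw",2*np.arctan2(q[1],q[0]),"p",s["position"],"F",s["contact_force"],"M",s["torque"],s["width"],s["grasp_force"],s["qpos"])
E
python3 st.py
```

```text
2.9 yaw 2.042280156722878 p [ 0.47129171 -0.08240041  0.05495855] F [0.51514239 0.68595713 7.56265222] M [ 0.03507822  0.07178075 -0.02758439] 0.00913957861051939 59.470540545880795 [-4.26427730e-01  9.03931824e-02  1.99889620e+00  5.19895217e-05
  1.04874860e+00 -8.97937405e-01]
```

Emit:
{"fn": "move_arm", "kwargs": {"targets": [{"travel":[0,0,0],"dr":[0,0,-6],"jaw":0},{"travel":[0,0,0],"dr":[0,0,-12],"jaw":0},{"travel":[0,0,0],"dr":[0,0,-18],"jaw":0},{"travel":[0,0,0],"dr":[0,0,-23],"jaw":0},{"travel":[0,0,0],"dr":[0,0,-26],"jaw":0},{"travel":[0,0,0],"dr":[0,0,-26],"jaw":0}]}}

```text
time: 3.4
position: [0.4708, -0.0822, 0.0549]
tcp_rot: [0.318, 0.948, -0.0, 0.001]
contact_force: [-1.7, -0.1, 9.3]
width: 0.0091
grasp_force: 59.7
```

```bash
python3 st.py
```

```text
3.4 yaw 2.4938475148676984 p [ 0.47082894 -0.08217572  0.05492002] F [-1.74095883 -0.05340131  9.26500101] M [ 0.19552767  0.38620494 -0.08572142] 0.009147209384983248 59.67870009117178 [-4.26388983e-01  9.02487749e-02  1.99913968e+00  3.52118269e-05
  1.04994192e+00 -1.34945766e+00]
```

Emit:
{"fn": "move_arm", "kwargs": {"targets": [{"travel":[0,0,-0.004],"dr":[0,0,0],"jaw":0},{"travel":[0,0,-0.008],"dr":[0,0,0],"jaw":0},{"travel":[0,0,-0.012],"dr":[0,0,0],"jaw":0},{"travel":[0,0,-0.015],"dr":[0,0,0],"jaw":0},{"travel":[0,0,-0.015],"dr":[0,0,0],"jaw":0}]}}

```text
time: 3.82
position: [0.4702, -0.082, 0.069]
tcp_rot: [0.319, 0.948, -0.0, 0.001]
contact_force: [-0.2, -1.0, -1.1]
width: 0.0092
grasp_force: 58.7
```

```bash
python3 st.py
```

```text
3.8167 yaw 2.4914228674775827 p [ 0.47018367 -0.08199224  0.06896517] F [-0.18862853 -0.97636781 -1.13659222] M [-0.01576331 -0.03158475 -0.0132959 ] 0.0091519573499184 58.69108512997627 [-4.26591731e-01  6.58175258e-02  1.99273626e+00  1.33890208e-05
  1.08169805e+00 -1.34722455e+00]
```

Fz of -1.1 N is the pin's weight, and it has risen 14 mm freely, past the 8 mm it could rise while locked. I'll lift it out.

Emit:
{"fn": "move_arm", "kwargs": {"targets": [{"travel":[0,0,-0.008],"dr":[0,0,0],"jaw":0},{"travel":[0,0,-0.018],"dr":[0,0,0],"jaw":0},{"travel":[0,0,-0.04],"dr":[0,0,0],"jaw":0},{"travel":[0,0,-0.07],"dr":[0,0,0],"jaw":0},{"travel":[0,0,-0.1],"dr":[0,0,0],"jaw":0},{"travel":[0,0,-0.14],"dr":[0,0,0],"jaw":0},{"travel":[0,0,-0.15],"dr":[0,0,0],"jaw":0},{"travel":[0,0,-0.15],"dr":[0,0,0],"jaw":0}]}}

```text
time: 4.48
position: [0.4723, -0.0829, 0.2233]
tcp_rot: [0.319, 0.948, -0.0, 0.005]
contact_force: [0.2, 1.2, -1.0]
width: 0.0092
grasp_force: 58.7
```

Run:
```python
from h import *
s=state();print(s["width"],s["contact_force"])
# bin long axis y at world angle 1.146; aim at bin y=+12
o=np.array([.530,.319])+.012*np.array([.413,.911]); print(o)
for yaw in (2.5,1.146+np.pi/2,1.146): rel((*o,.22),yaw)
```

```text
0.009152904622246015 [ 0.22273078  1.21650791 -0.98283642]
[0.534956 0.329932]
travel [0.2    0.3666 0.0022] dr [ 0.12  0.53 -0.49]
travel [0.2    0.3666 0.0022] dr [  0.06   0.54 -12.91]
travel [0.2    0.3666 0.0022] dr [ 0.46  0.36 77.09]
```

Emit:
{"fn": "move_arm", "kwargs": {"targets": [{"travel":[0.2,0.367,0],"dr":[0,0,-13],"jaw":0},{"travel":[0.2,0.367,0],"dr":[0,0,-13],"jaw":0},{"travel":[0.2,0.367,0],"dr":[0,0,-13],"jaw":0},{"travel":[0.2,0.367,0],"dr":[0,0,-13],"jaw":0},{"travel":[0.2,0.367,0],"dr":[0,0,-13],"jaw":0},{"travel":[0.2,0.367,0],"dr":[0,0,-13],"jaw":0},{"travel":[0.2,0.367,0],"dr":[0,0,-13],"jaw":0},{"travel":[0.2,0.367,0],"dr":[0,0,-13],"jaw":0}]}}

```text
time: 5.15
position: [0.5186, 0.2496, 0.216]
tcp_rot: [0.21, 0.978, -0.001, -0.001]
contact_force: [1.0, -1.0, -0.7]
width: 0.0092
grasp_force: 58.8
```

Emit:
{"fn": "move_arm", "kwargs": {"targets": [{"travel":[0,0,0],"dr":[0,0,0],"jaw":0}]}}

```text
time: 5.23
position: [0.5182, 0.254, 0.2156]
tcp_rot: [0.207, 0.978, 0.001, -0.002]
contact_force: [-1.3, -0.1, -0.7]
width: 0.0088
grasp_force: 58.9
```

Run:
```python
from h import *
rel((.535,.33,.10),1.146+np.pi/2); s=state(); print(s["width"],s["time"])
```

```text
travel [0.0149 0.0761 0.1157] dr [ 0.05 -0.25  0.44]
0.008837159328679527 5.2333
```

Emit:
{"fn": "move_arm", "kwargs": {"targets": [{"travel":[0.015,0.076,0],"dr":[0,0,0],"jaw":0},{"travel":[0.015,0.076,0],"dr":[0,0,0],"jaw":0},{"travel":[0.015,0.076,0.03],"dr":[0,0,0],"jaw":0},{"travel":[0.015,0.076,0.06],"dr":[0,0,0],"jaw":0},{"travel":[0.015,0.076,0.095],"dr":[0,0,0],"jaw":0},{"travel":[0.015,0.076,0.095],"dr":[0,0,0],"jaw":0}]}}

```text
time: 5.73
position: [0.5307, 0.3209, 0.1128]
tcp_rot: [0.21, 0.978, -0.005, -0.008]
contact_force: [-2.0, -0.4, -3.1]
width: 0.0092
grasp_force: 59.0
```

Run:
```python
from h import *
rel((.535,.33,.054),1.146+np.pi/2); s=state(); print(s["width"],s["position"])
im=capture("side"); cv2.imwrite("pics/s2.png",cv2.resize(im[130:270,290:450],None,fx=4,fy=4,interpolation=cv2.INTER_CUBIC))
```

```text
travel [-0.0009  0.0108  0.0587] dr [-0.72 -0.73  0.11]
0.009174757186401249 [0.53074616 0.32086122 0.11284731]
```

View pics/s2.png

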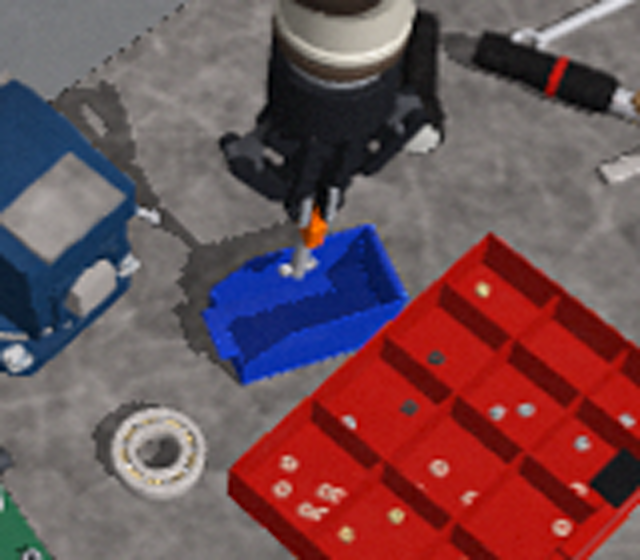

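The pin hangs over the bin with its foot at about (295,270), above the middle of the floor. I'll lower it.

Emit:
{"fn": "move_arm", "kwargs": {"targets": [{"travel":[0,0.005,0.015],"dr":[0,0,0],"jaw":0},{"travel":[0,0.005,0.03],"dr":[0,0,0],"jaw":0},{"travel":[0,0.005,0.043],"dr":[0,0,0],"jaw":0},{"travel":[0,0.005,0.05],"dr":[0,0,0],"jaw":0},{"travel":[0,0.005,0.052],"dr":[0,0,0],"jaw":0},{"travel":[0,0.005,0.052],"dr":[0,0,0],"jaw":0},{"travel":[0,0.005,0.052],"dr":[0,0,0],"jaw":0}]}}

```text
time: 6.37
position: [0.5401, 0.3279, 0.0722]
tcp_rot: [0.21, 0.978, 0.0, 0.001]
contact_force: [-0.1, 0.1, -0.6]
width: 0.0094
grasp_force: 59.1
```

```bash
python3 st.py
```

```text
6.3667 yaw 2.71817652641705 p [0.54011378 0.32787906 0.07223815] F [-0.1108361   0.05384688 -0.64565423] M [-0.00341122 -0.02911386  0.00454858] 0.009415532694532753 59.07210228033364 [ 3.54666632e-01  4.31300034e-01  1.54290992e+00  1.03221980e-05
  1.16599701e+00 -7.92717626e-01]
```

Emit:
{"fn": "move_arm", "kwargs": {"targets": [{"travel":[-0.004,0,0.006],"dr":[0,0,0],"jaw":0},{"travel":[-0.004,0,0.012],"dr":[0,0,0],"jaw":0},{"travel":[-0.004,0,0.017],"dr":[0,0,0],"jaw":0},{"travel":[-0.004,0,0.018],"dr":[0,0,0],"jaw":0},{"travel":[-0.004,0,0.018],"dr":[0,0,0],"jaw":0},{"travel":[-0.004,0,0.018],"dr":[0,0,0],"jaw":0}]}}

```text
time: 6.87
position: [0.5431, 0.3261, 0.0531]
tcp_rot: [0.21, 0.978, -0.0, -0.0]
contact_force: [0.6, 0.3, -1.3]
width: 0.0091
grasp_force: 59.1
```

```bash
python3 st.py
```

```text
6.8667 yaw 2.7183574560740102 p [0.54306482 0.32611034 0.05306523] F [ 0.56455064  0.30606961 -1.30985888] M [-0.03697752 -0.0520048  -0.06097004] 0.009137970995289178 59.07671604305506 [ 3.50325100e-01  4.60613549e-01  1.54503760e+00  7.12042145e-05
  1.13622112e+00 -7.97266017e-01]
```

Emit:
{"fn": "move_arm", "kwargs": {"targets": [{"travel":[0.006,0,0],"dr":[0,0,0],"jaw":0},{"travel":[0.006,0,0],"dr":[0,0,0],"jaw":0.4},{"travel":[0.006,0,0],"dr":[0,0,0],"jaw":0.4},{"travel":[0.006,0,0],"dr":[0,0,0],"jaw":0.4},{"travel":[0.006,0,0],"dr":[0,0,0],"jaw":0.4},{"travel":[0.006,0,-0.03],"dr":[0,0,0],"jaw":0.4},{"travel":[0.006,0,-0.07],"dr":[0,0,0],"jaw":0.4},{"travel":[0.006,0,-0.11],"dr":[0,0,0],"jaw":0.4}]}}

```text
time: 7.53
position: [0.5366, 0.3281, 0.1632]
tcp_rot: [0.21, 0.978, -0.001, -0.001]
contact_force: [0.6, 0.5, 0.5]
width: 0.0344
grasp_force: 0.0
```

Emit:
{"fn": "move_arm", "kwargs": {"targets": [{"travel":[0,0,-0.05],"dr":[0,0,0],"jaw":0.4},{"travel":[0,0,-0.05],"dr":[0,0,0],"jaw":0.4},{"travel":[0,0,-0.05],"dr":[0,0,0],"jaw":0.4}]}}

```text
time: 7.78
position: [0.5405, 0.3296, 0.219]
tcp_rot: [0.21, 0.978, 0.003, 0.004]
contact_force: [0.1, 1.2, 0.4]
width: 0.0346
grasp_force: 0.0
```

Run:
```python
from h import *
im=capture("side"); cv2.imwrite("pics/s3.png",cv2.resize(im[130:270,290:450],None,fx=4,fy=4,interpolation=cv2.INTER_CUBIC))
print(state()["position"])
rel((.480,-.007,.20),np.pi-.16)
```

```text
[0.53887482 0.32898652 0.21540053]
travel [-0.0843 -0.3306  0.0146] dr [  0.15   0.2  -15.09]
```

View pics/s3.png

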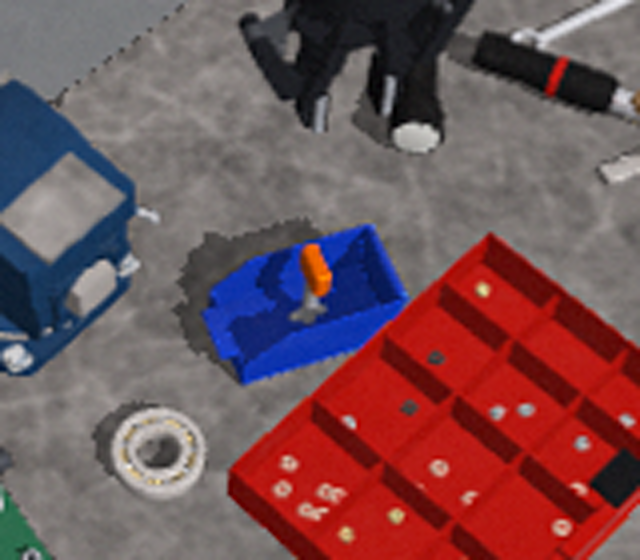

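The pin stands upright inside the bin, foot at about (308,310), released. Next is the knob.

Emit:
{"fn": "move_arm", "kwargs": {"targets": [{"travel":[-0.084,-0.33,0],"dr":[0,0,-15],"jaw":0.5},{"travel":[-0.084,-0.33,0],"dr":[0,0,-15],"jaw":0.5},{"travel":[-0.084,-0.33,0],"dr":[0,0,-15],"jaw":0.5},{"travel":[-0.084,-0.33,0],"dr":[0,0,-15],"jaw":0.5},{"travel":[-0.084,-0.33,0],"dr":[0,0,-15],"jaw":0.5},{"travel":[-0.084,-0.33,0],"dr":[0,0,-15],"jaw":0.5},{"travel":[-0.084,-0.33,0],"dr":[0,0,-15],"jaw":0.5},{"travel":[-0.084,-0.33,0],"dr":[0,0,-15],"jaw":0.5}]}}

```text
time: 8.5
position: [0.4782, 0.0008, 0.2108]
tcp_rot: [0.08, 0.997, 0.0, -0.002]
contact_force: [0.8, 0.7, 0.5]
width: 0.0424
grasp_force: 0.0
```

Emit:
{"fn": "move_arm", "kwargs": {"targets": [{"travel":[0,0,0],"dr":[0,0,0],"jaw":0.5},{"travel":[0,0,0],"dr":[0,0,0],"jaw":0.5},{"travel":[0,0,0],"dr":[0,0,0],"jaw":0.5}]}}

```text
time: 8.75
position: [0.4794, 0.0026, 0.2115]
tcp_rot: [0.081, 0.997, 0.001, -0.001]
contact_force: [-1.3, 0.5, 0.5]
width: 0.0427
grasp_force: 0.0
```

Run:
```python
from h import *
rel((.480,-.007,.078),np.pi-.16);print(state()["qpos"],state()["dq"])
im=capture("side"); cv2.imwrite("pics/s4.png",cv2.resize(im[190:310,190:330],None,fx=5,fy=5,interpolation=cv2.INTER_CUBIC))
```

```text
travel [-0.0025 -0.0095  0.1335] dr [ 0.05 -0.17 -0.13]
[-2.47752178e-01 -9.44927165e-02  1.84945674e+00  5.95946363e-04
  1.38969560e+00 -1.65640263e+00] [ 3.55331555e-02  2.08881260e-03 -1.35424770e-02 -2.50375834e-05
  3.78191113e-03 -2.17409974e-03]
```

Emit:
{"fn": "move_arm", "kwargs": {"targets": [{"travel":[-0.0025,-0.0095,0.03],"dr":[0,0,0],"jaw":0.5},{"travel":[-0.0025,-0.0095,0.06],"dr":[0,0,0],"jaw":0.5},{"travel":[-0.0025,-0.0095,0.09],"dr":[0,0,0],"jaw":0.5},{"travel":[-0.0025,-0.0095,0.115],"dr":[0,0,0],"jaw":0.5},{"travel":[-0.0025,-0.0095,0.128],"dr":[0,0,0],"jaw":0.5},{"travel":[-0.0025,-0.0095,0.132],"dr":[0,0,0],"jaw":0.5},{"travel":[-0.0025,-0.0095,0.132],"dr":[0,0,0],"jaw":0.5},{"travel":[-0.0025,-0.0095,0.132],"dr":[0,0,0],"jaw":0.5}]}}

```text
time: 9.47
position: [0.4819, -0.0068, 0.0818]
tcp_rot: [0.08, 0.997, -0.0, 0.0]
contact_force: [-0.4, 0.8, 0.4]
width: 0.0427
grasp_force: 0.0
```

```bash
python3 st.py
```

```text
9.4667 yaw 2.981774886848657 p [ 0.48185207 -0.00681864  0.08180971] F [-0.36042222  0.8302353   0.4443758 ] M [ 0.00998741 -0.03239553 -0.02092339] 0.04274413339123525 0.0 [-2.65671739e-01  5.78006410e-02  1.97200823e+00  1.17064961e-04
  1.11097357e+00 -1.67670221e+00]
```

View pics/s4.png

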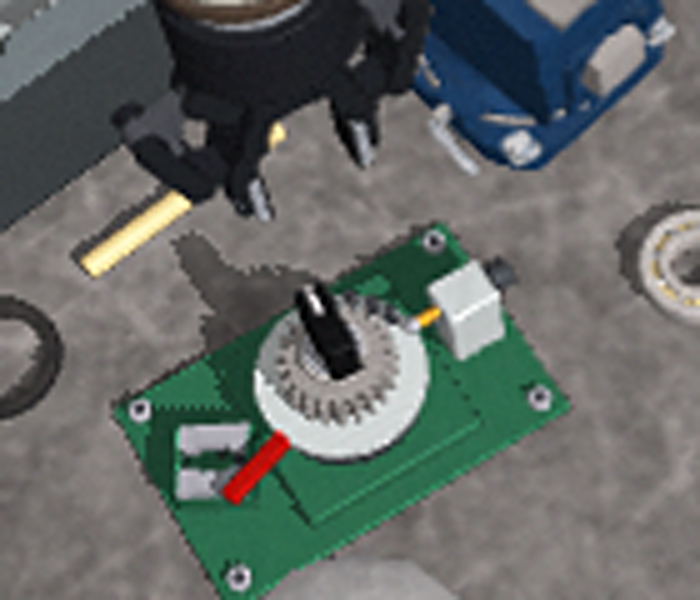

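The socket is empty and the knob is unmoved, its white-line end at about (312,297). I'll close on it.

Emit:
{"fn": "move_arm", "kwargs": {"targets": [{"travel":[0,0,0.003],"dr":[0,0,0],"jaw":0.4},{"travel":[0,0,0.003],"dr":[0,0,0],"jaw":0.3},{"travel":[0,0,0.003],"dr":[0,0,0],"jaw":0.2},{"travel":[0,0,0.003],"dr":[0,0,0],"jaw":0},{"travel":[0,0,0.003],"dr":[0,0,0],"jaw":0},{"travel":[0,0,0.003],"dr":[0,0,0],"jaw":0},{"travel":[0,0,0.003],"dr":[0,0,0],"jaw":0},{"travel":[0,0,0.003],"dr":[0,0,0],"jaw":0}], "squeeze": 40}}

```text
time: 10.13
position: [0.482, -0.0089, 0.0793]
tcp_rot: [0.081, 0.997, -0.001, 0.001]
contact_force: [-0.4, -5.8, 3.4]
width: 0.0146
grasp_force: 40.6
```

```bash
python3 st.py
```

```text
10.1333 yaw 2.9802457128063438 p [ 0.48203238 -0.00886101  0.07929402] F [-0.419143   -5.81659094  3.44115335] M [-0.79414084  0.23471146  0.04293082] 0.014562862308308545 40.61804473400116 [-0.26841123  0.06147544  1.97381896 -0.00207524  1.10404685 -1.67692888]
```

Emit:
{"fn": "move_arm", "kwargs": {"targets": [{"travel":[0,-0.002,0],"dr":[0,0,0],"jaw":0},{"travel":[0,-0.002,0],"dr":[0,0,5],"jaw":0},{"travel":[0,-0.002,0],"dr":[0,0,10],"jaw":0},{"travel":[0,-0.002,0],"dr":[0,0,15],"jaw":0},{"travel":[0,-0.002,0],"dr":[0,0,20],"jaw":0},{"travel":[0,-0.002,0],"dr":[0,0,25],"jaw":0},{"travel":[0,-0.002,0],"dr":[0,0,28],"jaw":0},{"travel":[0,-0.002,0],"dr":[0,0,28],"jaw":0}], "squeeze": 55}}

```text
time: 10.8
position: [0.4816, -0.01, 0.0793]
tcp_rot: [0.321, 0.947, -0.0, 0.001]
contact_force: [-2.5, -0.9, 6.4]
width: 0.0141
grasp_force: 56.3
```

```bash
python3 st.py
```

```text
10.8 yaw 2.4890315569414665 p [ 0.48159908 -0.00997051  0.07934555] F [-2.49348914 -0.90097645  6.39185013] M [-0.31170334  0.36385908  0.00230219] 0.014141427431053665 56.25557720661163 [-2.72112288e-01  6.05889299e-02  1.97463389e+00 -2.24542414e-04
  1.10485511e+00 -1.19024679e+00]
```

Mz is near zero at about 0.50 rad, which fits the first stop. On to the second and third stops.

Emit:
{"fn": "move_arm", "kwargs": {"targets": [{"travel":[0,0,0],"dr":[0,0,5],"jaw":0},{"travel":[0,0,0],"dr":[0,0,10],"jaw":0},{"travel":[0,0,0],"dr":[0,0,14],"jaw":0},{"travel":[0,0,0],"dr":[0,0,17.2],"jaw":0},{"travel":[0,0,0],"dr":[0,0,17.2],"jaw":0},{"travel":[0,0,0],"dr":[0,0,17.2],"jaw":0}]}}

```text
time: 11.3
position: [0.4811, -0.0104, 0.0793]
tcp_rot: [0.458, 0.889, -0.001, 0.0]
contact_force: [-3.4, -3.6, 7.9]
width: 0.0139
grasp_force: 56.4
```

```bash
python3 st.py
```

```text
11.3 yaw 2.191164925543134 p [ 0.48113025 -0.01041955  0.07934723] F [-3.36969251 -3.63328458  7.90526318] M [-0.56266926  0.65030351 -0.02677495] 0.013932256322812656 56.42086923122406 [-2.72481387e-01  6.04541650e-02  1.97477190e+00 -1.54055311e-03
  1.10583305e+00 -8.92159584e-01]
```

Emit:
{"fn": "move_arm", "kwargs": {"targets": [{"travel":[0,0,0],"dr":[0,0,5],"jaw":0},{"travel":[0,0,0],"dr":[0,0,10],"jaw":0},{"travel":[0,0,0],"dr":[0,0,14],"jaw":0},{"travel":[0,0,0],"dr":[0,0,17.2],"jaw":0},{"travel":[0,0,0],"dr":[0,0,17.2],"jaw":0},{"travel":[0,0,0],"dr":[0,0,17.2],"jaw":0},{"travel":[0,0,0],"dr":[0,0,17.2],"jaw":0}]}}

```text
time: 11.88
position: [0.4805, -0.0107, 0.0793]
tcp_rot: [0.585, 0.811, -0.001, 0.0]
contact_force: [-7.3, -4.9, 10.4]
width: 0.0136
grasp_force: 56.6
```

```bash
python3 st.py
python3 - <<'E'
from h import *
a=capture("side"); t=capture("top")
f=lambda i,x,y,w,h,k:cv2.resize(i[y:y+h,x:x+w],None,fx=k,fy=k,interpolation=cv2.INTER_CUBIC)
cv2.imwrite("pics/s5.png",np.hstack([f(a,200,215,120,100,4),f(a,335,180,70,100,4)]))
E
```

```text
11.8833 yaw 1.8913830289697606 p [ 0.48050501 -0.01068768  0.07933118] F [-7.2955787  -4.85398378 10.37734351] M [-0.851816    1.09885595 -0.021588  ] 0.013570648207383665 56.6448712348938 [-0.27269317  0.06021601  1.97506036 -0.00265549  1.10715262 -0.59209132]
```

View pics/s5.png

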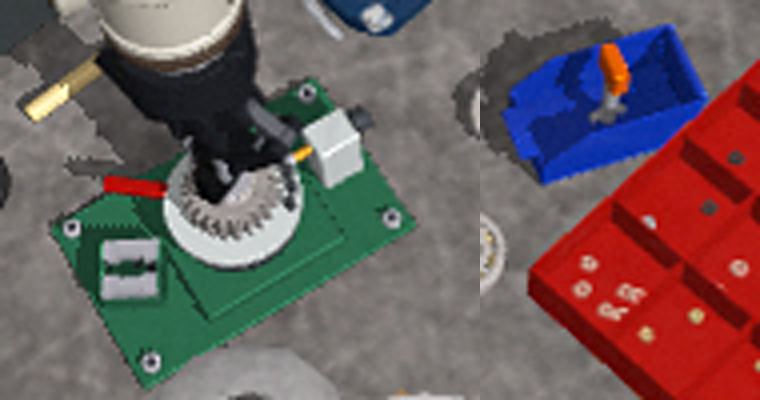

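The side view shows the red lug swung to about (105,183)–(165,190) in the crop and the pin upright in the bin. I'll check the lug's angle against the turn.

```bash
python3 - <<'E'
from h import *
O=np.array([.482,-.009])
g=lambda u,v:px("side",u,v,.044)[:2]-O
a=g(200+104.5/4-.4,215+182.5/4-.4); b=g(205+222/7-.4,225+448/7-.4)
ang=lambda p:np.arctan2(p[1],p[0])
print(np.linalg.norm(a),np.linalg.norm(b),"turned",ang(b)-ang(a))
E
python3 st.py
```

```text
0.08379709305388988 0.07941637525501698 turned 1.0721493121517283
11.9833 yaw 1.8913321090845818 p [ 0.48051835 -0.01072999  0.0793413 ] F [-6.79757183 -4.98969754 10.18542775] M [-0.81041206  1.09644277 -0.01158222] 0.013896182776174926 56.644127368927 [-0.27277044  0.06019467  1.97505994 -0.00265954  1.10712183 -0.59211584]
```

```bash
python3 -c "
from bench import *
print(job_done())"
```

```text
the job is handed in; nothing more can be done
None
```

The job is handed in: the lock pin stands in the blue bin, and the dial is at about 1.10 rad (third click stop) with the gripper still holding the knob at about 57 N. The hand-in returned no verdict.

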